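# Clamp the vacuum tube onto the pump stub

## Robot

A 7-joint arm with a two-finger parallel gripper is mounted at the origin on the work surface. World frame = base frame: x ahead of the robot, y to its left, z up, the work surface at z = 0. Lengths are in m, angles in rad, forces in N, time in s.
With the tool pointing down it reaches from about 0.425 to 0.925 m from the base axis. Payload 6.8 kg.
Tool frame: the origin (TCP) lies at the very end of the fingers, on their centre line; the grasp point (between the pads) lies 19 mm behind it (r.pinch_z is the distance from the TCP to the grasp point, in m); z points along the fingers, x is the direction in which the jaws open and shut, and the axes are right-handed (so a half turn about z gives the same grasp; the last joint's range is limited). The gripper opens to 85 mm and grips with 20 to 120 N. Pads are 22 mm wide; open, the fingers measure 114 mm over their backs; the gripper's body (76 mm by 85 mm) begins 54 mm behind the grasp point. The pads swing forward as they close: fully open they stand 13 mm farther back than shut.
Start: joints at [-0.108, 0.477, 0.022, 1.555, -0.011, 1.109, -0.083], TCP at [0.675, 0, 0.231] pointing down, gripper open.
Joint ranges: [-2.96, 2.96], [-0.34, 2.1], [-1.41, 1.46], [0.24, 2.44], [-1.37, 4.51], [0.17, 1.92], [-2.96, 2.96]. Speed limits (rad/s): [2.39, 2.39, 3.14, 3.14, 3.14, 3.14, 3.14].

## Interface

Orientations are given as a unit quaternion [w, x, y, z].
In Python, from workcell import r, snapshot gives the robot as it stands.
- The arm moves only by the shell command python3 -m creep 'ROWS' [FORCE]. ROWS is text: rows parted by semicolons, each of 7 numbers parted by spaces: the opening in per cent of the stroke, from 0 (shut) to 100 (fully open), then the shift along the tool's x, y, z in units of 30 cm (1.0 is 30 cm), then the turn, a rotation vector about the tool's x, y, z in units of 45 degrees (1.0 is 45 degrees). In form: hand tx ty tz wx wy wz; .... A call has exactly 8 rows; each row is the pose to reach, as a shift and turn from the pose commanded when the call began, along the tool's axes at that moment; what a row does not reach only later rows make up. A row lasts 1/12 s, in which the tool goes at most 41.7 mm and 7.16 degrees, less where a joint would pass 70% of its speed; a pose out of reach is approached as far as the arm can. A call with a number of a shift or a turn outside -1 to 1 is refused whole. A call with a gripper value outside its range is refused whole. The fingers move at their own pace and stop on an object; FORCE is the grip in N (left out, the last holds). Time passes only in rows, so rows that repeat a pose let the fingers close, or fill a call up. It gives the time, the measured TCP pose, the force and the opening at its end, in the units of the state.
- r.read_state(): the state, without advancing time (a new reading comes with each control period).
- snapshot(name): name is "scene" or "side" or "wrist"; returns a dict with "frame" (400x640x3 uint8, red, green, blue), "z_map" (400x640 float32, m along the optical axis (not along the pixel's ray), 0 where there is no reading), "intrinsics" (3x3 intrinsics, pixels), "pose" (4x4, takes a point from camera to world coordinates). Camera axes: x right, y down, z forward; pixel columns grow to the right and rows downward; lengths in m; the calibration is good to about 2 mm. A picture is of the moment at which its call begins.
- r.close_job(): hands the job in, once; it reports no verdict.
The state is a dict: "clock": time; "q": joint angles; "qd": joint speeds; "joint_torque": joint torques, N m; "position": TCP position; "orientation": TCP orientation; "contact_force": force on the tool from outside, world axes, zero at the start; "torque": the same for the moment, N m; "finger_gap": finger opening in m.
Only numpy, scipy, OpenCV 4.12 (cv2) and the standard library are available. Lean on these libraries where they do the work, as an engineer would, in place of code of your own. Each camera call takes 0.05 s, during which the arm holds its last target. There are 200 camera calls.

## Task

Connect the vacuum line: slide the loose flanged tube along its trough until its flange meets the flange of the fixed stub, swing the hinged clamp ring over both flanges, and close the latch lever fully so that it holds the ring shut. Be gentle with the tube - stop pushing as soon as it meets something - and leave everything else on the bench where it is.

Things in the scene. Friction and masses are not known exactly. Their poses are not given: they have to be found in the camera images.
- stand: Grey fixed plate, 185 x 285 x 12 mm, that carries the whole joint; position and yaw vary. Origin: underside, below the clamp ring. Its x axis points to the ring's hinge side (away from the robot at yaw 0), its y axis along the tube axis from the loose tube to the fixed stub, z up. The common axis of tube and stub is the line x = 0, z = 100 mm
- post: Grey post with the fixed stub. Origin: where the steel stub (40 mm diameter, flange 60 mm diameter, 6 mm thick) leaves the post: on the tube axis, y = +74 mm; the post is 46 mm wide and 123 mm tall. The stub's flange face looks to -y and lies somewhere between y = -16 and +16 mm of the stand: unmeasured, different every time, to be felt with the tube; it gives 1 mm per 10 N
- trough (a point): Middle of the white trough under the loose tube, on the tube axis at y = -122 mm of the stand; the trough is 95 mm long (y = -170 to -75 mm), 42 mm wide and stays more than 8 mm below the tube axis
- tube: Loose steel tube, 200 mm long, 40 mm diameter, a flange of 60 mm diameter and 6 mm thickness on each end; 0.3 to 0.6 kg. It lies in the trough along the stand's y, 20 to 76 mm short of the stub, and slides with 2 to 6 N. Origin: its middle, on its axis; its y axis points along the tube to the end to be joined. Can be gripped across its middle from above
- tube_face (a point): Centre of the tube's end face that has to meet the stub (100 mm from the tube's origin along its y)
- jaw (a joint): Jaw angle (upper half of the aluminium ring, with a 20 mm sleeve on the stub side): 0 shut on the flanges, grows as it opens up and over to the hinge side, at most 1.75. Starts standing open; its stiff hinge (0.17 N m) keeps it where left. A spring plunger (6 to 11 N) holds it at about 0.045 until the latch pulls it down. Above about 0.1 it rests on a flange rim and the hook will not pass over it
- jaw_hinge (a point): On the jaw's hinge axis (parallel to the stand's y), at groove centre: 44 mm to the +x side of the tube axis, 100 mm above the bench
- jaw_groove (a point): Ring centre, in the middle plane of the jaw's V groove; on the tube axis when shut; y axis parallel to the stand's. The groove (mouth 17 mm) takes the two 6 mm flanges only if less than about 2 mm apart, and centres itself from 2 mm off when pressed on; its y must match the plane where the flanges meet. Jaw and lever sit on a carriage that floats along y by 16 mm either way with 1 N friction
- jaw_pin (a point): Jaw's grip: middle of the free part of a round steel pin, 10 mm diameter, parallel to the stand's y, on the stub side of the jaw (free from 35 to 66 mm from the groove plane, this point at 50 mm). 116 mm from the hinge axis; turns in the fingers when pinched from above. Jaw shut: stand x = -72 mm, z = 106 mm; on opening it moves up, then to +x
- lever (a joint): Latch lever angle: 0 home (upright, hook over the jaw's pin), grows as it leans out from the ring to -x of the stand, at most 1.25. Starts open; hinge friction (0.12 N m) keeps it where left. In the last 0.4 rad the hook pulls the jaw down against its plunger (4 to 10 N at the grip), clicks over a small hump at about 0.09 and then stays near 0; let go before the hump it springs back
- lever_pivot (a point): On the lever's pivot axis (parallel to the stand's y): 76 mm to the -x side of the tube axis, 55 mm above the bench
- lever_grip (a point): Lever's grip: on the axis of a round steel bar, 10 mm diameter, parallel to the stand's y, sticking out towards the loose tube's side (free from 8 to 56 mm from the lever's middle plane, this point at 36 mm). 97 mm from the pivot axis; at lever 0 it is at stand x = -87 mm, z = 151 mm
- seal_ring: Bystander: aluminium ring, 42 mm diameter, 6 mm thick, lying on the stand's plate on the hinge side. Origin at its underside
- nipple: Bystander: short steel pipe with two 40 mm flanges, 60 mm tall, upright on the bench. Origin at its underside
- blank: Bystander: flat steel disc, 55 mm diameter, 8 mm thick. Origin at its underside
- beaker: Bystander: glass beaker, 72 mm diameter, 95 mm tall. Origin at its underside
- wash_bottle: Bystander: white bottle, 64 mm diameter, 170 mm tall. Origin at its underside
- reagent: Bystander: amber jar, 60 mm diameter, 120 mm tall. Origin at its underside
- screwdriver: Bystander: screwdriver lying on the bench. Origin at its underside
- clamp: Lower half of the ring with its carriage, 150 x 30 mm, that carries jaw, lever and plunger. Origin: underside, on the stand's z axis when the carriage is centred; axes as the stand's
There are look-alikes about, which are no part of the job. Leave any pink or red look-alike of the tube alone.

How it is judged:
By the outcome, as a careful person would: the job done as asked, in the order asked, and still so for the second after the job is handed in, with the robot touching nothing.
It also fails if it takes over 72 s, if anything falls off the work surface, if the arm or the gripper's body presses on something with over 40 N, if the wrist force passes 120 N, or if a joint passes its speed limit or range.

## Working session

There is one attempt and no reset: what is moved stays moved. The work goes in short steps, Python scripts to look and compute and a shell command to move; the robot and the scene stay as the last step left them, time stands still between calls to the robot, and variables do not carry over. Pictures are saved under pics/ and viewed, about 8 in all and at most 12, crops included, and the job is handed in when it is done.

```bash
mkdir -p pics; ls
cat > h.py <<'E'
import numpy as np,cv2
from workcell import r,snapshot
from scipy.spatial.transform import Rotation as R
def pts(s):
    z=s["z_map"];K=s["intrinsics"];v,u=np.mgrid[:400,:640]
    c=np.stack([(u-K[0,2])/K[0,0]*z,(v-K[1,2])/K[1,1]*z,z],-1)
    return c@s["pose"][:3,:3].T+s["pose"][:3,3]
def save(n,im,k=1):
    cv2.imwrite("pics/"+n+".png",cv2.cvtColor(cv2.resize(im,None,fx=k,fy=k,interpolation=cv2.INTER_CUBIC),cv2.COLOR_RGB2BGR))
def st():
    s=r.read_state(); print("t %.2f p %s q %s f %s gap %.4f"%(s["clock"],np.round(s["position"],4),np.round(s["orientation"],3),np.round(s["contact_force"],1),s["finger_gap"]))
    return s
E
python3 - <<'E'
from h import *
st()
for n in("scene","side"):
    s=snapshot(n); save(n+"0",s["frame"],1.25); np.save(n+".npy",s,allow_pickle=True)
    print(n,np.round(s["pose"],3).tolist(),s["intrinsics"].tolist())
E
```

```text
pics
t 0.00 p [ 0.6744 -0.      0.2303] q [ 0.     1.    -0.    -0.001] f [-0.   0.5  0.3] gap 0.0851
scene [[0.735, 0.404, -0.544, 1.141], [0.678, -0.434, 0.593, -0.713], [0.003, -0.805, -0.593, 0.842], [0.0, 0.0, 0.0, 1.0]] [[427.5363794072905, 0.0, 318.93822204720624], [0.0, 427.5363794072905, 198.0097921638639], [0.0, 0.0, 1.0]]
side [[-0.936, -0.252, 0.246, 0.143], [-0.352, 0.655, -0.669, 0.867], [0.007, -0.712, -0.702, 1.037], [0.0, 0.0, 0.0, 1.0]] [[395.98592599672384, 0.0, 323.6620156288989], [0.0, 395.98592599672384, 201.08798537062603], [0.0, 0.0, 1.0]]
```

View pics/scene0.png

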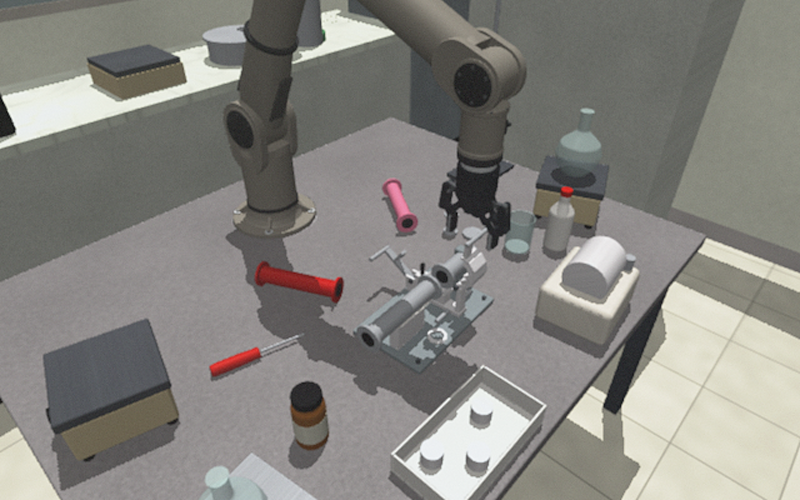

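View pics/side0.png

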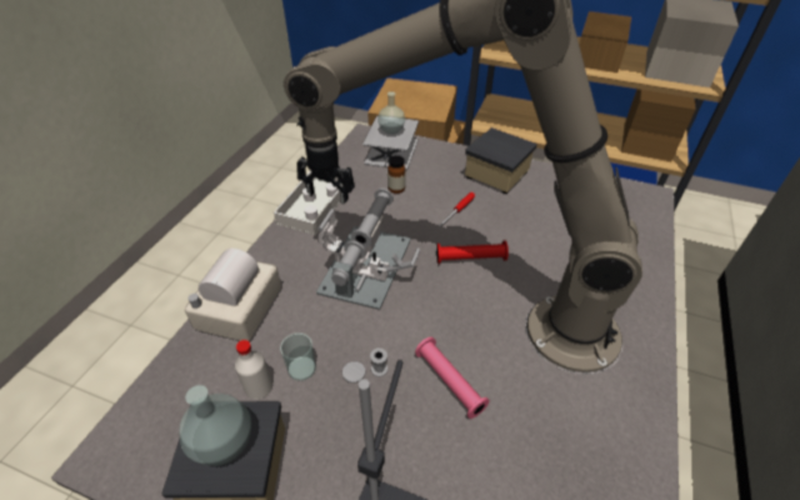

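The scene picture shows the grey stand with the steel tube (about (400,310), end flange at (370,335)), the open jaw near (465,265), the lever at (385,265), and the red (300,282) and pink (400,205) look-alikes away from it. In the side picture the stand is at (365,265).

Run:
```python
from h import *
P=[]
for n in("scene","side"):
    s=np.load(n+".npy",allow_pickle=True).item(); p=pts(s); f=s["frame"].astype(int)
    sat=f.max(-1)-f.min(-1)
    for c in([(295,270),(320,245),(345,225),(375,300)] if n=="scene" else [(305,160),(290,190),(275,220),(330,195)]):
        print(n,c,np.round(p[c[1],c[0]],3))
    ok=(s["z_map"]>0)&(sat<45)
    np.save(n+"_p.npy",p)
    pl=ok&(p[...,2]>.007)&(p[...,2]<.018)&(p[...,0]>.4)&(p[...,0]<.95)&(abs(p[...,1])<.4)
    m=cv2.morphologyEx(pl.astype(np.uint8),cv2.MORPH_OPEN,np.ones((3,3)))
    k,l,stt,_=cv2.connectedComponentsWithStats(m)
    for i in np.argsort(-stt[1:,4])[:4]+1:
        q=p[l==i][:,:2].astype(np.float32); print(n,stt[i].tolist(),np.round(q.min(0),3),np.round(q.max(0),3),cv2.minAreaRect(q*1000))
    im=np.where(pl[...,None],[255,0,0],s["frame"]).astype(np.uint8)
```

```text
scene (295, 270) [ 0.622 -0.229  0.11 ]
scene (320, 245) [ 0.615 -0.134  0.121]
scene (345, 225) [ 0.611 -0.033  0.121]
scene (375, 300) [ 0.764 -0.092 -0.001]
scene [305, 232, 89, 66, 1873] [ 0.576 -0.169] [0.693 0.121] ((628.550048828125, -24.272476196289062), (114.79252624511719, 285.9747619628906), 3.283885955810547)
scene [290, 232, 35, 28, 205] [ 0.499 -0.143] [0.523 0.003] ((511.3934326171875, -70.21817016601562), (18.645252227783203, 146.1820068359375), 2.8921260833740234)
scene [360, 233, 5, 8, 31] [0.59  0.049] [0.611 0.08 ] ((600.3638916015625, 63.443641662597656), (11.726184844970703, 32.10499572753906), 37.94575119018555)
scene [417, 325, 8, 6, 27] [ 0.887 -0.098] [ 0.906 -0.094] ((896.13525390625, -95.75030517578125), (3.9055299758911133, 19.102418899536133), 88.3898696899414)
side (305, 160) [ 0.605 -0.185  0.119]
side (290, 190) [ 0.596 -0.028  0.108]
side (275, 220) [0.58  0.123 0.115]
side (330, 195) [ 0.495 -0.159  0.002]
side [281, 218, 35, 28, 517] [ 0.49 -0.02] [0.577 0.117] ((536.406494140625, 50.580482482910156), (85.31087493896484, 135.77235412597656), 3.607694149017334)
side [298, 186, 29, 27, 455] [ 0.503 -0.17 ] [ 0.602 -0.043] ((550.2669677734375, -105.8079833984375), (94.9101333618164, 128.85430908203125), 4.5485992431640625)
side [254, 215, 16, 23, 198] [0.613 0.031] [0.681 0.125] ((663.5689697265625, 86.06234741210938), (48.5943717956543, 110.56561279296875), 34.5745849609375)
side [282, 220, 6, 9, 44] [0.581 0.025] [0.607 0.061] ((590.2586059570312, 42.992889404296875), (17.855228424072266, 39.4458122253418), 25.247642517089844)
```

Run:
```python
from h import *
yaw=np.radians(3.4); ex=np.array([np.cos(yaw),np.sin(yaw)]); ey=np.array([-ex[1],ex[0]])
for n in("scene","side"):
    s=np.load(n+".npy",allow_pickle=True).item(); p=np.load(n+"_p.npy"); f=s["frame"].astype(int); ok=(s["z_map"]>0)&(f.max(-1)-f.min(-1)<45)
    X=np.stack([p[...,:2]@ex,p[...,:2]@ey,p[...,2]],-1)
    q=X[ok&(p[...,0]>.4)&(p[...,0]<.85)&(abs(p[...,1])<.3)&(p[...,2]>.006)&(p[...,2]<.215)]
    print(n)
    for y in np.arange(-.28,.12,.01):
        b=q[(q[:,1]>=y)&(q[:,1]<y+.01)&(abs(q[:,0]-.607)<.035)&(q[:,2]>.085)&(q[:,2]<.14)]
        if len(b)<3: continue
        t=b[b[:,2]>np.percentile(b[:,2],90)-.004]
        print("%.3f n%3d ztop %.3f x@top %.3f  xr %.3f %.3f"%(y,len(b),np.percentile(b[:,2],95),t[:,0].mean(),b[:,0].min(),b[:,0].max()))
    b=q[(q[:,2]<.018)&(q[:,2]>.008)]; print("plate",np.percentile(b[:,:2],[1,99],0).round(3).tolist())
    # trough white
    import itertools
s=np.load("scene.npy",allow_pickle=True).item(); save("crop_s",s["frame"][160:310,270:430],5)
s=np.load("side.npy",allow_pickle=True).item(); save("crop_d",s["frame"][140:260,230:350],5)
```

```text
scene
-0.270 n242 ztop 0.128 x@top 0.603  xr 0.573 0.631
-0.260 n 26 ztop 0.128 x@top 0.602  xr 0.580 0.630
-0.250 n 57 ztop 0.121 x@top 0.602  xr 0.588 0.621
-0.240 n 61 ztop 0.120 x@top 0.602  xr 0.588 0.622
-0.230 n 58 ztop 0.121 x@top 0.604  xr 0.585 0.622
-0.220 n 59 ztop 0.120 x@top 0.603  xr 0.588 0.622
-0.210 n 53 ztop 0.120 x@top 0.603  xr 0.584 0.622
-0.200 n 56 ztop 0.120 x@top 0.603  xr 0.587 0.621
-0.190 n 63 ztop 0.120 x@top 0.604  xr 0.589 0.623
-0.180 n 61 ztop 0.121 x@top 0.602  xr 0.587 0.622
-0.170 n 56 ztop 0.120 x@top 0.603  xr 0.585 0.622
-0.160 n 59 ztop 0.120 x@top 0.604  xr 0.586 0.624
-0.150 n 59 ztop 0.121 x@top 0.603  xr 0.586 0.622
-0.140 n 53 ztop 0.120 x@top 0.603  xr 0.588 0.624
-0.130 n 53 ztop 0.120 x@top 0.603  xr 0.585 0.623
-0.120 n 57 ztop 0.120 x@top 0.604  xr 0.589 0.623
-0.110 n 52 ztop 0.120 x@top 0.603  xr 0.588 0.623
-0.100 n 42 ztop 0.120 x@top 0.604  xr 0.585 0.622
-0.090 n 44 ztop 0.120 x@top 0.603  xr 0.587 0.622
-0.080 n106 ztop 0.126 x@top 0.606  xr 0.573 0.630
-0.070 n 64 ztop 0.130 x@top 0.602  xr 0.572 0.632
-0.040 n  9 ztop 0.103 
[... 1790 characters left out ...]
0 0.641
-0.030 n 10 ztop 0.127 x@top 0.601  xr 0.591 0.641
-0.020 n 98 ztop 0.129 x@top 0.600  xr 0.572 0.642
-0.010 n 35 ztop 0.122 x@top 0.600  xr 0.580 0.640
0.000 n 35 ztop 0.121 x@top 0.597  xr 0.580 0.641
0.010 n 28 ztop 0.122 x@top 0.601  xr 0.580 0.616
0.020 n 23 ztop 0.121 x@top 0.599  xr 0.580 0.614
0.030 n 31 ztop 0.121 x@top 0.599  xr 0.580 0.618
0.040 n 29 ztop 0.122 x@top 0.601  xr 0.580 0.613
0.050 n 15 ztop 0.123 x@top 0.600  xr 0.578 0.614
0.060 n 40 ztop 0.126 x@top 0.596  xr 0.576 0.622
0.070 n 58 ztop 0.125 x@top 0.600  xr 0.577 0.624
0.080 n 48 ztop 0.125 x@top 0.600  xr 0.577 0.623
0.090 n 90 ztop 0.120 x@top 0.600  xr 0.580 0.620
plate [[0.423, -0.312], [0.827, 0.265]]
```

View pics/crop_s.png

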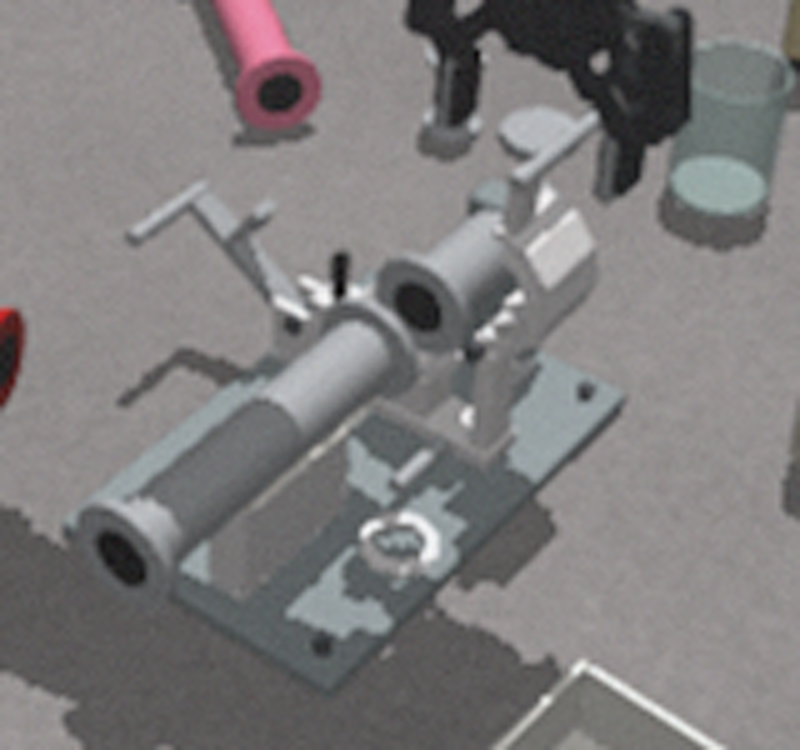

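View pics/crop_d.png

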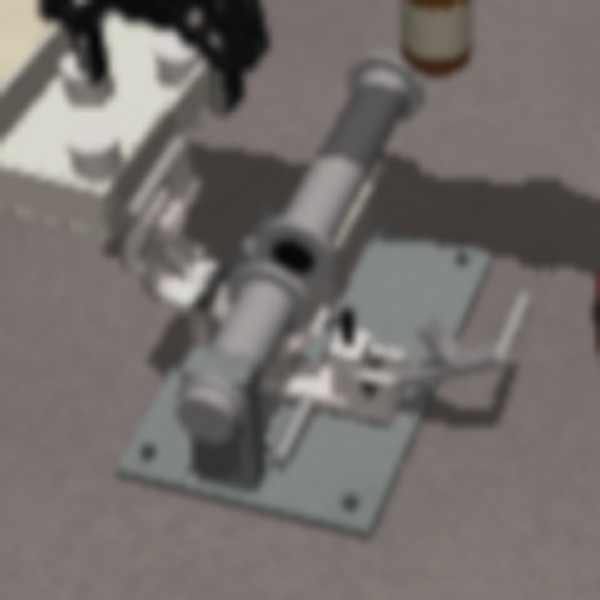

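The crops confirm the steel tube in the trough is the one in the job. It lies co-axial with the stub: flange face at scene crop (390,340), stub flange at (420,305). The jaw pin is at (555,150) and the lever grip at (165,215). The pink and red tubes are lying loose and I'll leave them alone.

Next I go up and over the tube, aligned to the stand's yaw of 3.4°.

```bash
python3 -m creep '100 0 0 -0.1 0 0 -0.07; 100 -0.05 0.1 -0.13 0 0 -0.0756; 100 -0.1 0.2 -0.13 0 0 -0.0756; 100 -0.15 0.3 -0.13 0 0 -0.0756; 100 -0.2127 0.42 -0.13 0 0 -0.0756; 100 -0.2127 0.45 -0.13 0 0 -0.0756; 100 -0.2127 0.45 -0.13 0 0 -0.0756; 100 -0.2127 0.45 -0.13 0 0 -0.0756' 20
python3 - <<'E'
from h import *
st(); s=snapshot("wrist"); save("w1",s["frame"],1.25); np.save("w1.npy",s,allow_pickle=True); print(np.round(s["pose"],3))
E
```

```text
clock: 0.77
position: [0.6109, -0.1355, 0.2701]
orientation: [-0.0, 1.0, 0.029, -0.0]
contact_force: [0.1, -0.0, -0.3]
finger_gap: 0.0854
t 0.77 p [ 0.6109 -0.1355  0.2701] q [-0.     1.     0.029 -0.   ] f [ 0.1 -0.  -0.3] gap 0.0854
[[ 0.998  0.053  0.018  0.606]
 [ 0.055 -0.949 -0.309 -0.056]
 [ 0.     0.31  -0.951  0.413]
 [ 0.     0.     0.     1.   ]]
```

View pics/w1.png

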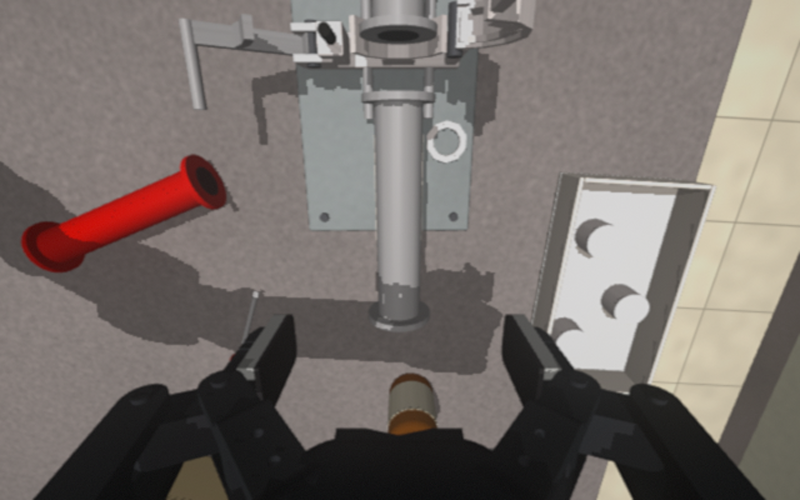

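The wrist view shows the tube running straight down the image (x about 400), centred between the fingers. The lever bar is at (190,65) and the ring at (395,40). I'll check the axis offset, then descend.

```bash
cat >> h.py <<'E'
yaw=np.radians(3.4); ex=np.array([np.cos(yaw),np.sin(yaw)]); ey=np.array([-ex[1],ex[0]])
def loc(p): return np.stack([p[...,:2]@ex,p[...,:2]@ey,p[...,2]],-1)
E
python3 - <<'E'
from h import *
s=np.load("w1.npy",allow_pickle=True).item(); q=loc(pts(s)); print("tcp",loc(np.array(st()["position"])))
def b(m): 
    a=q[m]; return len(a),np.round(np.percentile(a,[2,50,98],0),4).tolist()
x,y,z=q[...,0],q[...,1],q[...,2]; ok=s["z_map"]>0
for y0 in(-.25,-.2,-.15,-.1): print("tube",y0,b(ok&(abs(y-y0)<.01)&(abs(x-.603)<.04)&(z>.085)&(z<.15)))
for y0 in(-.25,-.2,-.15,-.1):
    m=ok&(abs(y-y0)<.01)&(abs(x-.603)<.04)&(z>.117)&(z<.15); print("top",b(m))
print("flange rear",b(ok&(abs(x-.603)<.02)&(z>.1235)&(y<-.2)&(z<.14)))
print("flange front",b(ok&(abs(x-.603)<.02)&(z>.1235)&(y>-.12)&(y<-.045)&(z<.14)))
print("stub fl",b(ok&(abs(x-.603)<.02)&(z>.1235)&(y>-.045)&(z<.14)))
print("carriage",b(ok&(abs(x-.603)<.1)&(z>.02)&(z<.06)&(y>-.09)))
v,u=np.mgrid[:400,:640]
print("leverbar",b(ok&(u>143)&(u<165)&(v>20)&(v<86)&(z>.02)))
E
```

```text
t 0.82 p [ 0.6114 -0.134   0.27  ] q [-0.    1.    0.03 -0.  ] f [-0.   0.4 -0.1] gap 0.0851
tcp [ 0.60236651 -0.17002509  0.27000572]
tube -0.25 (898, [[0.5739, -0.2595, 0.09], [0.601, -0.2572, 0.1179], [0.6278, -0.2407, 0.13]])
tube -0.2 (583, [[0.5824, -0.2096, 0.1054], [0.6007, -0.1997, 0.1179], [0.6198, -0.1903, 0.1213]])
tube -0.15 (705, [[0.5814, -0.1595, 0.0889], [0.6009, -0.1498, 0.1178], [0.6206, -0.1403, 0.1213]])
tube -0.1 (807, [[0.5817, -0.1096, 0.1032], [0.6011, -0.1, 0.118], [0.6206, -0.0906, 0.1213]])
top (500, [[0.5807, -0.2597, 0.1172], [0.6015, -0.2567, 0.1201], [0.6211, -0.2406, 0.1303]])
top (343, [[0.5898, -0.2096, 0.1172], [0.6007, -0.1999, 0.1195], [0.6116, -0.1904, 0.1213]])
top (403, [[0.5903, -0.1595, 0.1171], [0.6009, -0.1497, 0.1195], [0.6123, -0.1403, 0.1214]])
top (473, [[0.5902, -0.1095, 0.1172], [0.6011, -0.1, 0.1195], [0.612, -0.0906, 0.1214]])
flange rear (214, [[0.5844, -0.2641, 0.1241], [0.6015, -0.2596, 0.1278], [0.6186, -0.2573, 0.131]])
flange front (295, [[0.5837, -0.0698, 0.124], [0.6022, -0.0671, 0.129], [0.6199, -0.0639, 0.1312]])
stub fl (398, [[0.5839, -0.0222, 0.1241], [0.6015, -0.0196, 0.1285], [0.6191, -0.0162, 0.1317]])
carriage (2074, [[0.5075, -0.0773, 0.0274], [0.5746, -0.0317, 0.0323], [0.6523, 0.02, 0.0595]])
leverbar (871, [[0.4351, -0.0717, 0.0948], [0.4416, -0.0374, 0.1017], [0.4501, -0.0155, 0.1042]])
```

```bash
python3 -m creep '100 -0.004 -0.02 0.12 0 0 0; 100 -0.004 -0.02 0.24 0 0 0; 100 -0.004 -0.02 0.36 0 0 0; 100 -0.004 -0.02 0.46 0 0 0; 100 -0.004 -0.02 0.53 0 0 0; 100 -0.004 -0.02 0.57 0 0 0; 100 -0.004 -0.02 0.583 0 0 0; 100 -0.004 -0.02 0.583 0 0 0' 20
python3 -m creep '30 0 0 0 0 0 0; 30 0 0 0 0 0 0; 30 0 0 0 0 0 0; 30 0 0 0 0 0 0; 30 0 0 0 0 0 0; 30 0 0 0 0 0 0; 30 0 0 0 0 0 0; 30 0 0 0 0 0 0' 20
```

```text
clock: 1.48
position: [0.6098, -0.1279, 0.0949]
orientation: [-0.0, 1.0, 0.03, -0.0]
contact_force: [-1.0, -0.6, 0.8]
finger_gap: 0.0857
clock: 2.15
position: [0.6102, -0.1293, 0.0968]
orientation: [0.0, 1.0, 0.03, 0.001]
contact_force: [-0.6, -0.1, 7.0]
finger_gap: 0.0393
```

```bash
python3 -m creep '30 0 0 -0.005 0 0 0; 30 0 -0.015 -0.005 0 0 0; 30 0 -0.03 -0.005 0 0 0; 30 0 -0.045 -0.005 0 0 0; 30 0 -0.06 -0.005 0 0 0; 30 0 -0.075 -0.005 0 0 0; 30 0 -0.09 -0.005 0 0 0; 30 0 -0.1 -0.005 0 0 0' 20; python3 -c "
from h import *
print(loc(np.array(st()['position'])))"
```

```text
clock: 2.82
position: [0.6082, -0.0983, 0.097]
orientation: [-0.0, 1.0, 0.03, 0.0]
contact_force: [3.0, -1.7, -0.3]
finger_gap: 0.0389
t 2.82 p [ 0.6082 -0.0983  0.097 ] q [-0.    1.    0.03  0.  ] f [ 3.  -1.7 -0.3] gap 0.0389
[ 0.60126133 -0.13417451  0.09700498]
```

```bash
python3 -m creep '30 0 -0.004 0 0 0 0; 30 0 -0.008 0 0 0 0; 30 0 -0.012 0 0 0 0; 30 0 -0.015 0 0 0 0; 30 0 -0.018 0 0 0 0; 30 0 -0.021 0 0 0 0; 30 0 -0.024 0 0 0 0; 30 0 -0.024 0 0 0 0' 20; python3 -m creep '30 0 -0.001 0 0 0 0; 30 0 -0.002 0 0 0 0; 30 0 -0.003 0 0 0 0; 30 0 -0.004 0 0 0 0; 30 0 -0.005 0 0 0 0; 30 0 -0.006 0 0 0 0; 30 0 -0.007 0 0 0 0; 30 0 -0.007 0 0 0 0' 20
```

```text
clock: 3.48
position: [0.6077, -0.0918, 0.0971]
orientation: [-0.0, 1.0, 0.03, 0.0]
contact_force: [4.7, -1.7, -0.3]
finger_gap: 0.0388
clock: 4.15
position: [0.6076, -0.0899, 0.0971]
orientation: [0.0, 1.0, 0.03, 0.0]
contact_force: [3.1, -1.8, -0.0]
finger_gap: 0.0393
```

```bash
python3 -m creep '30 0 -0.001 0 0 0 0; 30 0 -0.002 0 0 0 0; 30 0 -0.003 0 0 0 0; 30 0 -0.004 0 0 0 0; 30 0 -0.005 0 0 0 0; 30 0 -0.006 0 0 0 0; 30 0 -0.006 0 0 0 0; 30 0 -0.006 0 0 0 0' 20
```

```text
clock: 4.82
position: [0.6075, -0.0881, 0.0971]
orientation: [0.0, 1.0, 0.03, 0.0]
contact_force: [4.2, -2.7, -0.3]
finger_gap: 0.0392
```

```bash
python3 -m creep '30 0 -0.001 0 0 0 0; 30 0 -0.002 0 0 0 0; 30 0 -0.003 0 0 0 0; 30 0 -0.004 0 0 0 0; 30 0 -0.005 0 0 0 0; 30 0 -0.005 0 0 0 0; 30 0 -0.005 0 0 0 0; 30 0 -0.005 0 0 0 0' 20
```

```text
clock: 5.48
position: [0.6074, -0.0873, 0.0971]
orientation: [0.0, 1.0, 0.029, 0.0]
contact_force: [5.3, -3.6, -0.4]
finger_gap: 0.0391
```

```bash
python3 -m creep '30 0 -0.001 0 0 0 0; 30 0 -0.002 0 0 0 0; 30 0 -0.003 0 0 0 0; 30 0 -0.004 0 0 0 0; 30 0 -0.004 0 0 0 0; 30 0 -0.004 0 0 0 0; 30 0 -0.004 0 0 0 0; 30 0 -0.004 0 0 0 0' 20;  python3 - <<'E'
from h import *
print(loc(np.array(st()['position'])))
s=snapshot("wrist"); save("w2",s["frame"],1.25); np.save("w2.npy",s,allow_pickle=True); q=loc(pts(s))
x,y,z=q[...,0],q[...,1],q[...,2]; ok=s["z_map"]>0
a=q[ok&(abs(x-.603)<.02)&(z>.1245)&(y>-.1)&(z<.14)]; print(np.percentile(a,[2,50,98],0))
E
```

```text
clock: 6.15
position: [0.6074, -0.087, 0.0971]
orientation: [0.001, 1.0, 0.029, 0.0]
contact_force: [5.5, -6.1, 0.3]
finger_gap: 0.039
t 6.15 p [ 0.6074 -0.087   0.0971] q [0.001 1.    0.029 0.   ] f [ 5.5 -6.1  0.3] gap 0.0390
[ 0.60115264 -0.122914    0.09708886]
[[ 0.58423127 -0.02778492  0.12481479]
 [ 0.60129377 -0.02191328  0.12904629]
 [ 0.61804444 -0.01605696  0.13138268]]
```

View pics/w2.png

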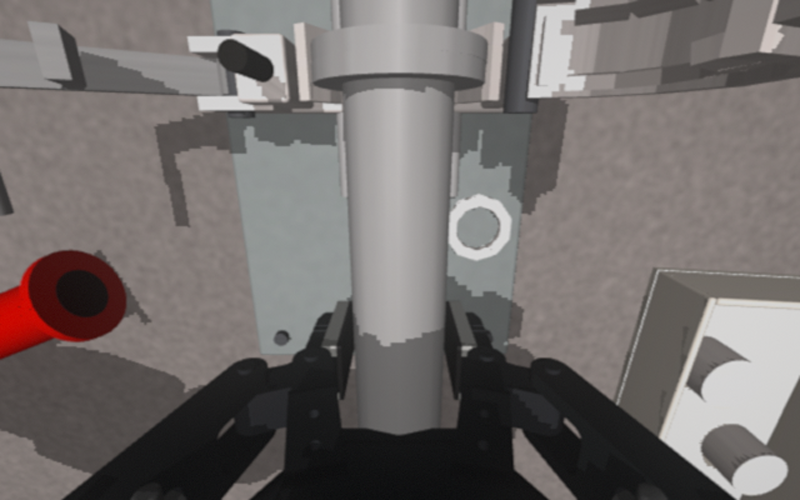

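The picture shows the two flanges meeting at (400,58): 11.7 mm together, with no gap, and the joint plane at Y' = -0.022. The seal ring is untouched. I'll release and raise the hand, and measure the carriage, pin and lever meanwhile.

```bash
python3 - <<'E'
from h import *
s=np.load("w2.npy",allow_pickle=True).item(); q=loc(pts(s)); x,y,z=q[...,0],q[...,1],q[...,2]; ok=s["z_map"]>0
def b(n,m): 
    a=q[m]; print(n,len(a),np.round(np.percentile(a,[1,50,99],0),4).tolist() if len(a) else 0)
d=x-.6012
b("cheekL",ok&(d<-.031)&(d>-.042)&(z>.08)&(z<.115)&(y>-.06)&(y<.02))
b("cheekR",ok&(d>.031)&(d<.042)&(z>.08)&(z<.115)&(y>-.06)&(y<.02))
b("leverblk",ok&(d<-.05)&(d>-.11)&(z>.04)&(z<.08)&(y>-.08)&(y<.03))
b("leverarm",ok&(d<-.09)&(z>.05)&(y>-.09)&(y<.03))
b("jaw",ok&(d>.05)&(d<.12)&(z>.09)&(y>-.09)&(y<.03))
b("carr",ok&(abs(d)<.08)&(z>.016)&(z<.045)&(y>-.08)&(y<.03))
E
python3 -m creep '85 0 0 0 0 0 0; 100 0 0 0 0 0 0; 100 0 0 0 0 0 0; 100 0 0 0 0 0 0; 100 0 0 -0.1 0 0 0; 100 0 0 -0.2 0 0 0; 100 0 0 -0.35 0 0 0; 100 0 0 -0.45 0 0 0' 20
python3 -m creep '100 0 0 -0.1 0 0 0; 100 0 0.05 -0.25 0 0 0; 100 0.05 0.1 -0.27 0 0 0; 100 0.05 0.2 -0.27 0 0 0; 100 0.05 0.25 -0.27 0 0 0; 100 0.05 0.25 -0.27 0 0 0; 100 0.05 0.25 -0.27 0 0 0; 100 0.05 0.25 -0.27 0 0 0' 20
python3 - <<'E'
from h import *
print(loc(np.array(st()['position'])))
s=snapshot("wrist"); save("w3",s["frame"],1.25); np.save("w3.npy",s,allow_pickle=True)
E
```

```text
cheekL 860 [[0.5627, -0.032, 0.0854], [0.5664, -0.0186, 0.0913], [0.57, -0.0061, 0.0938]]
cheekR 2117 [[0.6326, -0.0366, 0.0876], [0.6395, -0.019, 0.1021], [0.6431, -0.0032, 0.1071]]
leverblk 4582 [[0.4916, -0.0357, 0.0468], [0.5169, -0.0213, 0.0635], [0.5508, -0.0021, 0.0795]]
leverarm 6558 [[0.4429, -0.0718, 0.0563], [0.488, -0.0197, 0.0797], [0.5105, -0.0108, 0.1149]]
jaw 12315 [[0.6514, -0.0327, 0.1104], [0.6676, -0.0235, 0.1267], [0.6834, -0.0083, 0.1832]]
carr 1709 [[0.5341, -0.0787, 0.0268], [0.5707, -0.0339, 0.0313], [0.6549, 0.0185, 0.0425]]
clock: 6.87
position: [0.6066, -0.0849, 0.2339]
orientation: [-0.0, 1.0, 0.03, -0.0]
contact_force: [0.2, 0.3, -0.3]
finger_gap: 0.0854
clock: 7.53
position: [0.6262, -0.1577, 0.3124]
orientation: [-0.001, 1.0, 0.03, -0.0]
contact_force: [0.5, -0.7, 0.1]
finger_gap: 0.0854
t 7.53 p [ 0.6262 -0.1577  0.3124] q [-0.001  1.     0.03  -0.   ] f [ 0.5 -0.7  0.1] gap 0.0854
[ 0.6157869  -0.19460089  0.31244411]
```

View pics/w3.png

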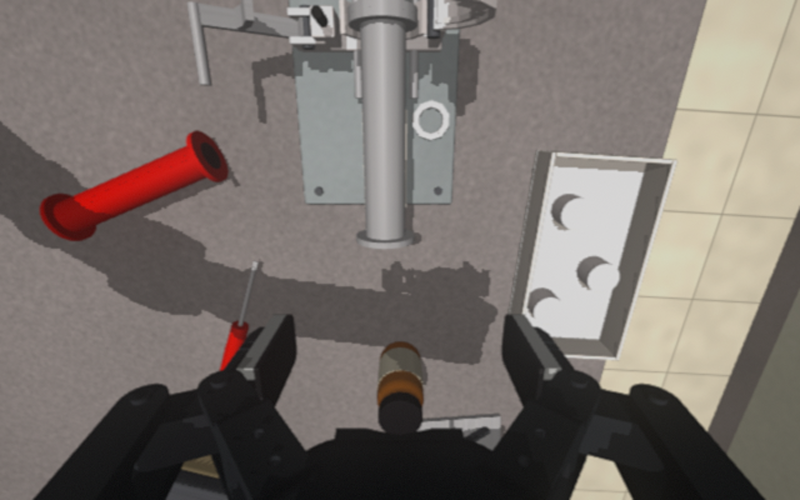

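The view shows the tube seated and everything else undisturbed; the jaw pin is outside the frame. I'll measure it with the scene and side cameras, now that nothing blocks them.

Run:
```python
from h import *
for n in("scene","side"):
    s=snapshot(n); np.save(n+"2.npy",s,allow_pickle=True); q=loc(pts(s)); x,y,z=q[...,0],q[...,1],q[...,2]; ok=s["z_map"]>0
    m=ok&(x>.56)&(x<.75)&(y>.0)&(y<.07)&(z>.135)&(z<.235)
    for y0 in np.arange(0,.07,.008):
        a=q[m&(y>=y0)&(y<y0+.008)]
        if len(a)>2: print(n,"%.3f"%y0,len(a),np.round(np.percentile(a[:,[0,2]],[5,50,95],0),4).tolist())
    v,u=np.nonzero(m); print(u.min(),u.max(),v.min(),v.max())
    m=ok&(x>.40)&(x<.50)&(y>-.10)&(y<.0)&(z>.03)&(z<.2)
    for y0 in np.arange(-.09,.0,.01):
        a=q[m&(y>=y0)&(y<y0+.01)]
        if len(a)>2: print("lev",n,"%.3f"%y0,len(a),np.round(np.percentile(a[:,[0,2]],[5,50,95],0),4).tolist())
    if n=="scene": save("sc2",s["frame"][160:280,300:430],5)
```

```text
scene 0.000 53 [[0.6566, 0.1421], [0.6741, 0.174], [0.6873, 0.2188]]
scene 0.008 44 [[0.6548, 0.1496], [0.6711, 0.1751], [0.6868, 0.2206]]
scene 0.016 7 [[0.6574, 0.2162], [0.6623, 0.2189], [0.664, 0.22]]
scene 0.024 11 [[0.6566, 0.2132], [0.6618, 0.2187], [0.6637, 0.2199]]
scene 0.032 7 [[0.6557, 0.2155], [0.663, 0.2172], [0.6649, 0.2202]]
scene 0.040 15 [[0.6565, 0.2125], [0.6625, 0.2197], [0.6665, 0.2219]]
377 391 181 219
lev scene -0.080 9 [[0.4369, 0.0939], [0.4411, 0.1002], [0.4438, 0.1025]]
lev scene -0.070 11 [[0.4355, 0.0961], [0.4416, 0.1], [0.4432, 0.1041]]
lev scene -0.060 10 [[0.4367, 0.0972], [0.4416, 0.1008], [0.4444, 0.1033]]
lev scene -0.050 11 [[0.4358, 0.0989], [0.4407, 0.1013], [0.4451, 0.103]]
lev scene -0.040 15 [[0.4375, 0.0853], [0.4432, 0.1012], [0.4891, 0.1118]]
lev scene -0.030 108 [[0.4436, 0.0624], [0.4781, 0.0853], [0.4966, 0.1095]]
lev scene -0.020 61 [[0.4393, 0.0652], [0.4732, 0.0875], [0.4942, 0.1095]]
side 0.000 24 [[0.6483, 0.1719], [0.6552, 0.1817], [0.6742, 0.2197]]
side 0.008 45 [[0.6508, 0.1372], [0.6665, 0.1733], [0.6828, 0.2174]]
side 0.016 2
[... 225 characters left out ...]
6573, 0.2152], [0.6637, 0.2212]]
side 0.048 6 [[0.6537, 0.2103], [0.6583, 0.2192], [0.6622, 0.2223]]
254 266 173 194
lev side -0.080 3 [[0.4354, 0.1004], [0.4378, 0.1007], [0.4411, 0.1022]]
lev side -0.070 8 [[0.4334, 0.097], [0.4358, 0.1003], [0.4415, 0.1041]]
lev side -0.060 5 [[0.4344, 0.0973], [0.437, 0.1012], [0.4397, 0.1035]]
lev side -0.050 7 [[0.4336, 0.0964], [0.4362, 0.1023], [0.4405, 0.1048]]
lev side -0.040 7 [[0.4334, 0.0954], [0.4372, 0.1003], [0.443, 0.1048]]
lev side -0.030 32 [[0.4363, 0.0648], [0.4736, 0.0943], [0.4947, 0.1112]]
lev side -0.020 69 [[0.4368, 0.0641], [0.4746, 0.0926], [0.4929, 0.1115]]
lev side -0.010 36 [[0.4427, 0.0658], [0.4737, 0.0862], [0.4902, 0.1025]]
```

View pics/sc2.png

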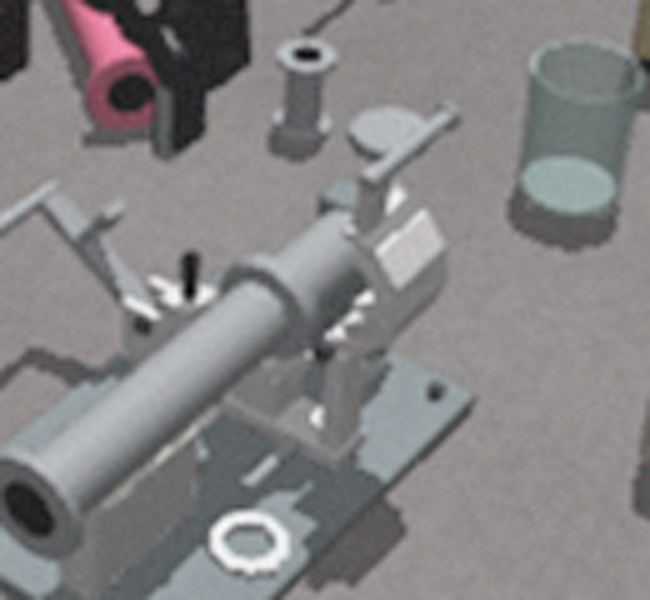

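Pin centre: X' 0.659, z 0.2165, 117 mm from the hinge (116 expected), so the jaw stands at about 1.64 rad. Lever bar: X' 0.4395, z 0.099, 96 mm from the pivot (97 expected), so the lever is at about 0.98. Both fit. Moving to the pin.

```bash
python3 -m creep '100 0.02 -0.12 0 0 0 0; 80 0.05 -0.24 0 0 0 0; 60 0.08 -0.36 0 0 0 0; 50 0.11 -0.48 0 0 0 0; 50 0.14 -0.6 0.05 0 0 0; 50 0.144 -0.7 0.1 0 0 0; 50 0.144 -0.7587 0.15 0 0 0; 50 0.144 -0.7587 0.15 0 0 0' 20
python3 - <<'E'
from h import *
print(loc(np.array(st()['position'])))
s=snapshot("wrist"); np.save("w4.npy",s,allow_pickle=True); save("w4",s["frame"],1.25)
q=loc(pts(s)); x,y,z=q[...,0],q[...,1],q[...,2]; ok=s["z_map"]>0
m=ok&(x>.63)&(x<.69)&(y>.0)&(y<.08)&(z>.205)&(z<.235)
for y0 in np.arange(0,.07,.008):
    a=q[m&(y>=y0)&(y<y0+.008)]
    if len(a)>2: print("%.3f"%y0,len(a),np.round(np.percentile(a[:,[0,2]],[5,50,95],0),4).tolist())
print(np.percentile(y[m],[1,99]))
E
```

```text
clock: 8.35
position: [0.6534, 0.0784, 0.2642]
orientation: [-0.001, 0.999, 0.035, -0.003]
contact_force: [-0.2, 0.9, -0.6]
finger_gap: 0.0429
t 8.35 p [0.6534 0.0784 0.2642] q [-0.001  0.999  0.035 -0.003] f [-0.2  0.9 -0.6] gap 0.0429
[0.65687139 0.03954182 0.26423787]
0.000 120 [[0.6546, 0.2173], [0.6591, 0.22], [0.6636, 0.2211]]
0.008 122 [[0.6546, 0.2177], [0.659, 0.2201], [0.6635, 0.2212]]
0.016 133 [[0.6545, 0.2168], [0.659, 0.22], [0.6634, 0.2213]]
0.024 146 [[0.6545, 0.2172], [0.6589, 0.22], [0.6639, 0.2212]]
0.032 143 [[0.6544, 0.2173], [0.6594, 0.2199], [0.6638, 0.2212]]
0.040 235 [[0.6537, 0.2111], [0.6593, 0.2195], [0.665, 0.2227]]
[0.00066707 0.04733933]
```

View pics/w4.png

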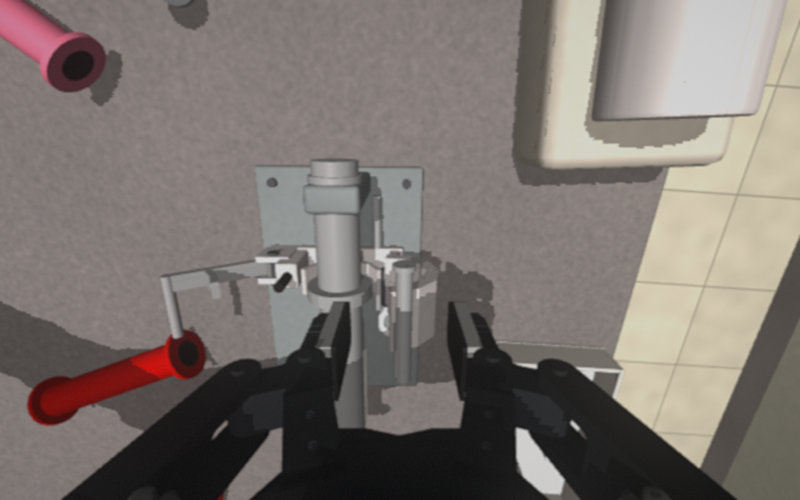

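The view shows the pin at (405,320), straight between the fingers and running along the stand's y. Its capped end is at Y' 0.047 and its centre at X' 0.659, z 0.216. I'll descend and pinch it at Y' 0.030.

```bash
python3 -m creep '50 0 0.01 0.03 0 0 0; 50 0 0.01 0.07 0 0 0; 50 0 0.01 0.12 0 0 0; 50 0 0.01 0.17 0 0 0; 50 0 0.01 0.21 0 0 0; 50 0 0.01 0.232 0 0 0; 50 0 0.01 0.235 0 0 0; 50 0 0.01 0.235 0 0 0' 20
python3 - <<'E'
from h import *
print(loc(np.array(st()['position'])))
E
python3 -m creep '0 0 0 0 0 0 0; 0 0 0 0 0 0 0; 0 0 0 0 0 0 0; 0 0 0 0 0 0 0; 0 0 0 0 0 0 0; 0 0 0 0 0 0 0; 0 0 0 0 0 0 0; 0 0 0 0 0 0 0' 25
python3 - <<'E'
from h import *
print(loc(np.array(st()['position'])))
s=snapshot("wrist"); np.save("w5.npy",s,allow_pickle=True)
q=loc(pts(s)); x,y,z=q[...,0],q[...,1],q[...,2]; ok=s["z_map"]>0
def b(n,m): 
    a=q[m]; print(n,len(a),np.round(np.percentile(a,[1,50,99],0),4).tolist() if len(a) else 0)
d=x-.6012
b("flanges",ok&(abs(d)<.018)&(z>.1245)&(z<.14)&(y<.03))
b("cheekL",ok&(d<-.031)&(d>-.042)&(z>.08)&(z<.115)&(y>-.06)&(y<.03))
b("leverblk",ok&(d<-.05)&(d>-.11)&(z>.04)&(z<.08)&(y>-.08)&(y<.03))
b("pin",ok&(abs(x-.659)<.01)&(y>-.06)&(z>.205)&(z<.23))
E
```

```text
clock: 9.07
position: [0.6563, 0.0668, 0.1972]
orientation: [0.0, 1.0, 0.029, -0.0]
contact_force: [-0.0, -0.4, 0.9]
finger_gap: 0.043
t 9.07 p [0.6563 0.0668 0.1972] q [ 0.     1.     0.029 -0.   ] f [-0.  -0.4  0.9] gap 0.0430
[0.65910493 0.02776692 0.19718347]
clock: 9.73
position: [0.6569, 0.0676, 0.1983]
orientation: [-0.0, 1.0, 0.03, 0.001]
contact_force: [0.1, 0.7, 6.0]
finger_gap: 0.0093
t 9.73 p [0.6569 0.0676 0.1983] q [-0.     1.     0.03   0.001] f [0.1 0.7 6. ] gap 0.0093
[0.65970595 0.02852515 0.19828313]
flanges 594 [[0.5843, -0.0281, 0.1247], [0.6018, -0.0206, 0.1286], [0.6179, -0.0153, 0.1311]]
cheekL 179 [[0.5624, -0.0306, 0.0836], [0.5665, -0.0132, 0.0906], [0.5701, -0.0053, 0.0927]]
leverblk 1456 [[0.4918, -0.0326, 0.0413], [0.5217, -0.0121, 0.0626], [0.5508, -0.0006, 0.0794]]
pin 2842 [[0.6495, -0.0151, 0.2078], [0.6591, 0.0302, 0.22], [0.6684, 0.0474, 0.229]]
```

Run:
```python
import numpy as np
a=np.array([1.64,1.55,1.45,1.33,1.2,1.07,.94,.82,.7,.58,.46,.36,.28,.22,.17,.13,.1,.08,.06,.045]); p=np.radians(177.04)-a
X=.1162*np.cos(p)/.3; Z=-.1162*np.sin(p)/.3
for i,(x,z) in enumerate(zip(X,Z)): print(a[i],"from0 %.3f %.3f"%(x-X[0],z-Z[0]),"from.7 %.3f %.3f"%(x-X[8],z-Z[8]),"from.17 %.3f %.3f"%(x-X[14],z-Z[14]))
```

```text
1.64 from0 0.000 0.000 from.7 0.330 -0.120 from.17 0.425 -0.299
1.55 from0 -0.035 -0.003 from.7 0.295 -0.123 from.17 0.390 -0.302
1.45 from0 -0.073 -0.002 from.7 0.256 -0.122 from.17 0.351 -0.301
1.33 from0 -0.120 0.004 from.7 0.210 -0.116 from.17 0.305 -0.295
1.2 from0 -0.168 0.017 from.7 0.161 -0.103 from.17 0.256 -0.283
1.07 from0 -0.215 0.036 from.7 0.115 -0.084 from.17 0.210 -0.264
0.94 from0 -0.259 0.060 from.7 0.071 -0.060 from.17 0.166 -0.239
0.82 from0 -0.296 0.088 from.7 0.034 -0.032 from.17 0.129 -0.211
0.7 from0 -0.330 0.120 from.7 0.000 0.000 from.17 0.095 -0.179
0.58 from0 -0.359 0.156 from.7 -0.030 0.036 from.17 0.065 -0.144
0.46 from0 -0.384 0.195 from.7 -0.055 0.075 from.17 0.040 -0.104
0.36 from0 -0.402 0.230 from.7 -0.072 0.110 from.17 0.023 -0.070
0.28 from0 -0.413 0.258 from.7 -0.083 0.138 from.17 0.012 -0.041
0.22 from0 -0.420 0.281 from.7 -0.090 0.161 from.17 0.005 -0.019
0.17 from0 -0.425 0.299 from.7 -0.095 0.179 from.17 0.000 0.000
0.13 from0 -0.428 0.315 from.7 -0.098 0.195 from.17 -0.003 0.015
0.1 from0 -0.430 0.326 from.7 -0.100 0.206 from.17 -0.005 0.027
0.08 from0 -0.431 0.334 from.7 -0.101 0.214 from.17 -0.006 0.034
0.06 from0 -0.432 0.341 from.7 -0.102 0.221 from.17 -0.007 0.042
0.045 from0 -0.432 0.347 from.7 -0.103 0.227 from.17 -0.008 0.048
```

```bash
python3 -m creep '0 -0.035 0.005 -0.003 0 0 0; 0 -0.073 0.01 -0.002 0 0 0; 0 -0.12 0.01 0.004 0 0 0; 0 -0.168 0.01 0.017 0 0 0; 0 -0.215 0.01 0.036 0 0 0; 0 -0.259 0.01 0.06 0 0 0; 0 -0.296 0.01 0.088 0 0 0; 0 -0.33 0.01 0.12 0 0 0' 30
python3 - <<'E'
from h import *
print(loc(np.array(st()['position'])))
E
```

```text
clock: 10.45
position: [0.5581, 0.0588, 0.1621]
orientation: [-0.0, 1.0, 0.03, 0.002]
contact_force: [4.1, 0.7, 1.2]
finger_gap: 0.0089
t 10.45 p [0.5581 0.0588 0.1621] q [-0.     1.     0.03   0.002] f [4.1 0.7 1.2] gap 0.0089
[0.56062407 0.02562103 0.16212345]
```

```bash
python3 -m creep '0 -0.015 0 0.018 0 0 0; 0 -0.03 0 0.036 0 0 0; 0 -0.055 0 0.075 0 0 0; 0 -0.072 0 0.11 0 0 0; 0 -0.083 0 0.138 0 0 0; 0 -0.09 0 0.161 0 0 0; 0 -0.095 0 0.179 0 0 0; 0 -0.095 0 0.179 0 0 0' 30
python3 - <<'E'
from h import *
print(loc(np.array(st()['position'])))
s=snapshot("wrist"); np.save("w6.npy",s,allow_pickle=True); save("w6",s["frame"],1.25)
q=loc(pts(s)); x,y,z=q[...,0],q[...,1],q[...,2]; ok=s["z_map"]>0
d=x-.6012
def b(n,m): 
    a=q[m]; print(n,len(a),np.round(np.percentile(a,[1,50,99],0),4).tolist() if len(a) else 0)
b("jawtop",ok&(abs(d)<.02)&(z>.135)&(z<.17)&(y<.03))
b("leverblk",ok&(d<-.05)&(d>-.11)&(z>.04)&(z<.08)&(y>-.08)&(y<.03))
E
```

```text
clock: 11.12
position: [0.5296, 0.057, 0.1068]
orientation: [-0.0, 1.0, 0.03, 0.0]
contact_force: [5.4, 0.4, -3.5]
finger_gap: 0.0091
t 11.12 p [0.5296 0.057  0.1068] q [-0.    1.    0.03  0.  ] f [ 5.4  0.4 -3.5] gap 0.0091
[0.53206646 0.0254578  0.10678849]
jawtop 1231 [[0.5821, -0.0029, 0.1355], [0.6103, 0.0111, 0.1425], [0.6211, 0.0123, 0.1478]]
leverblk 251 [[0.4913, -0.0246, 0.0544], [0.4956, -0.0155, 0.0647], [0.5018, -0.0131, 0.0691]]
```

View pics/w6.png

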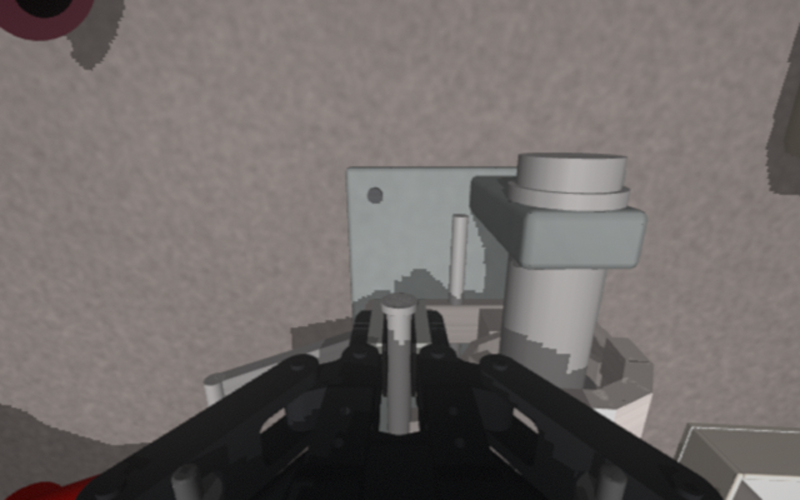

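The view shows the pin held between the fingers at (400,350) and the jaw over the stub at (570,390); its sleeve end at Y' 0.012 agrees with the groove being at about -0.022. I'll close it slowly the rest of the way.

```bash
python3 -m creep '0 -0.003 0 0.008 0 0 0; 0 -0.004 0 0.015 0 0 0; 0 -0.005 0 0.022 0 0 0; 0 -0.005 0 0.028 0 0 0; 0 -0.006 0 0.034 0 0 0; 0 -0.007 0 0.042 0 0 0; 0 -0.008 0 0.048 0 0 0; 0 -0.008 0 0.048 0 0 0' 30
python3 - <<'E'
from h import *
print(loc(np.array(st()['position'])))
E
```

```text
clock: 11.83
position: [0.5273, 0.0568, 0.0932]
orientation: [-0.0, 1.0, 0.03, 0.001]
contact_force: [5.8, 0.6, -0.2]
finger_gap: 0.0087
t 11.83 p [0.5273 0.0568 0.0932] q [-0.     1.     0.03   0.001] f [ 5.8  0.6 -0.2] gap 0.0087
[0.52972915 0.02546733 0.09320765]
```

```bash
python3 -m creep '0 0 0 0.002 0 0 0; 0 0 0 0.004 0 0 0; 0 0 0 0.006 0 0 0; 0 0 0 0.008 0 0 0; 0 0 0 0.01 0 0 0; 0 0 0 0.01 0 0 0; 0 0 0 0.01 0 0 0; 0 0 0 0.01 0 0 0' 30
python3 - <<'E'
from h import *
print(loc(np.array(st()['position'])))
E
```

```text
clock: 12.5
position: [0.5271, 0.0568, 0.0906]
orientation: [-0.0, 1.0, 0.03, 0.0]
contact_force: [3.6, 0.6, 6.3]
finger_gap: 0.0086
t 12.50 p [0.5271 0.0568 0.0906] q [-0.    1.    0.03  0.  ] f [3.6 0.6 6.3] gap 0.0086
[0.5295144  0.02546308 0.09064613]
```

The plunger is felt at 6 N with the jaw at about 0.03–0.04, and nothing caught on a rim. I'll release, rise and move over the lever bar.

```bash
python3 -m creep '40 0 0 -0.005 0 0 0; 40 0 0 -0.005 0 0 0; 40 0 0 -0.005 0 0 0; 40 0 0 -0.005 0 0 0; 40 0 0 -0.08 0 0 0; 40 0 0 -0.18 0 0 0; 40 0 0 -0.28 0 0 0; 40 0 0 -0.37 0 0 0' 30
python3 -m creep '40 -0.06 0.04 -0.03 0 0 0; 40 -0.13 0.1 -0.03 0 0 0; 40 -0.2 0.17 -0.03 0 0 0; 40 -0.27 0.24 -0.03 0 0 0; 40 -0.3 0.28 -0.03 0 0 0; 40 -0.3 0.28 0.05 0 0 0; 40 -0.3 0.28 0.1 0 0 0; 40 -0.3 0.28 0.1 0 0 0' 30
python3 - <<'E'
from h import *
print(loc(np.array(st()['position'])))
s=snapshot("wrist"); np.save("w7.npy",s,allow_pickle=True); save("w7",s["frame"],1.25)
q=loc(pts(s)); x,y,z=q[...,0],q[...,1],q[...,2]; ok=s["z_map"]>0
d=x-.6012
def b(n,m): 
    a=q[m]; print(n,len(a),np.round(np.percentile(a,[1,50,99],0),4).tolist() if len(a) else 0)
b("bar",ok&(abs(x-.4395)<.012)&(z>.085)&(z<.12)&(y>-.1)&(y<-.035))
b("jawpin",ok&(abs(d+.072)<.015)&(z>.085)&(z<.125)&(y>.008)&(y<.06))
b("jawtop",ok&(abs(d)<.03)&(z>.134)&(z<.17)&(y<.03)&(y>-.06))
b("tubefl",ok&(abs(d)<.02)&(z>.125)&(z<.134)&(y<.03)&(y>-.06))
E
```

```text
clock: 13.17
position: [0.526, 0.0565, 0.2023]
orientation: [0.0, 1.0, 0.03, -0.001]
contact_force: [0.2, -0.1, -0.1]
finger_gap: 0.0344
clock: 13.83
position: [0.439, -0.0329, 0.1687]
orientation: [0.0, 1.0, 0.029, -0.003]
contact_force: [-0.7, -0.1, -0.0]
finger_gap: 0.0341
t 13.83 p [ 0.439  -0.0329  0.1687] q [ 0.     1.     0.029 -0.003] f [-0.7 -0.1 -0. ] gap 0.0341
[ 0.43631588 -0.05885823  0.16872385]
bar 670 [[0.4335, -0.0776, 0.0989], [0.4383, -0.056, 0.1025], [0.4431, -0.0354, 0.1045]]
jawpin 1042 [[0.5227, 0.0083, 0.1103], [0.5273, 0.0275, 0.1158], [0.5336, 0.0436, 0.1189]]
jawtop 5789 [[0.578, -0.0352, 0.1343], [0.5955, -0.0107, 0.1395], [0.6218, 0.0111, 0.1429]]
tubefl 24 [[0.5819, 0.0112, 0.1271], [0.6147, 0.0112, 0.1282], [0.6209, 0.0113, 0.13]]
```

View pics/w7.png

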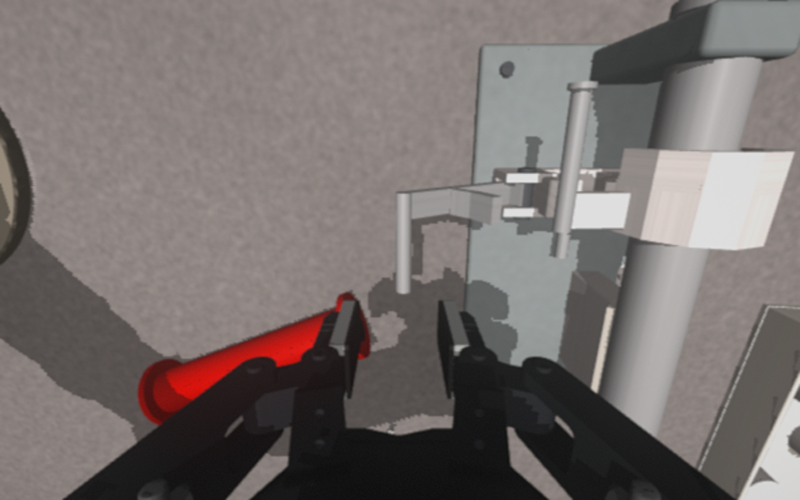

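The jaw sits over both flanges at (700,200), with its pin at z 0.1125 (about 0.056 rad, resting on the plunger). The lever bar at (403,240) is in line with the fingers. I'll descend and pinch it.

```bash
python3 -m creep '40 0 -0.005 0.05 0 0 0; 40 0 -0.005 0.1 0 0 0; 40 0 -0.005 0.16 0 0 0; 40 0 -0.005 0.21 0 0 0; 40 0 -0.005 0.25 0 0 0; 40 0 -0.005 0.27 0 0 0; 40 0 -0.005 0.27 0 0 0; 40 0 -0.005 0.27 0 0 0' 30
python3 - <<'E'
from h import *
print(loc(np.array(st()['position'])))
E
```

```text
clock: 14.55
position: [0.4423, -0.0308, 0.0908]
orientation: [-0.0, 1.0, 0.03, 0.0]
contact_force: [0.2, 0.1, -0.7]
finger_gap: 0.0342
t 14.55 p [ 0.4423 -0.0308  0.0908] q [-0.    1.    0.03  0.  ] f [ 0.2  0.1 -0.7] gap 0.0342
[ 0.43965148 -0.05697103  0.0908282 ]
```

```bash
python3 -m creep '40 -0.003 0 0.015 0 0 0; 40 -0.003 0 0.033 0 0 0; 40 -0.003 0 0.033 0 0 0; 0 -0.003 0 0.033 0 0 0; 0 -0.003 0 0.033 0 0 0; 0 -0.003 0 0.033 0 0 0; 0 -0.003 0 0.033 0 0 0; 0 -0.003 0 0.033 0 0 0' 30
python3 - <<'E'
from h import *
print(loc(np.array(st()['position'])))
a=np.array([.982,.9,.82,.74,.66,.58,.5,.43,.37,.31,.25,.19,.14,.1,.06,.03,0,-.03,-.06]); p=np.radians(96.5)+a
X=.097*np.cos(p)/.3; Z=-.097*np.sin(p)/.3
for i,(x,z) in enumerate(zip(X,Z)): print(a[i],"from0 %.3f %.3f"%(x-X[0],z-Z[0]),"from.43 %.3f %.3f"%(x-X[7],z-Z[7]), "%.3f %.4f"%(.5252+X[i]*.3,.055-.3*Z[i]-.019))
E
```

```text
clock: 15.22
position: [0.4413, -0.031, 0.0805]
orientation: [-0.0, 1.0, 0.03, 0.0]
contact_force: [1.2, 0.5, -1.8]
finger_gap: 0.0088
t 15.22 p [ 0.4413 -0.031   0.0805] q [-0.    1.    0.03  0.  ] f [ 1.2  0.5 -1.8] gap 0.0088
[ 0.43864845 -0.05711996  0.08054204]
0.982 from0 0.000 0.000 from.43 -0.120 0.129 0.439 0.0804
0.9 from0 0.013 -0.023 from.43 -0.107 0.106 0.443 0.0873
0.82 from0 0.028 -0.044 from.43 -0.093 0.084 0.447 0.0937
0.74 from0 0.044 -0.065 from.43 -0.076 0.064 0.452 0.0998
0.66 from0 0.062 -0.083 from.43 -0.059 0.045 0.457 0.1054
0.58 from0 0.081 -0.101 from.43 -0.039 0.028 0.463 0.1106
0.5 from0 0.101 -0.116 from.43 -0.019 0.012 0.469 0.1153
0.43 from0 0.120 -0.129 from.43 0.000 0.000 0.475 0.1190
0.37 from0 0.137 -0.138 from.43 0.017 -0.010 0.480 0.1219
0.31 from0 0.155 -0.147 from.43 0.034 -0.018 0.485 0.1244
0.25 from0 0.173 -0.154 from.43 0.052 -0.025 0.491 0.1267
0.19 from0 0.191 -0.161 from.43 0.071 -0.032 0.496 0.1286
0.14 from0 0.206 -0.165 from.43 0.086 -0.036 0.501 0.1299
0.1 from0 0.219 -0.168 from.43 0.099 -0.039 0.505 0.1308
0.06 from0 0.232 -0.171 from.43 0.111 -0.042 0.508 0.1315
0.03 from0 0.241 -0.172 from.43 0.121 -0.043 0.511 0.1320
0.0 from0 0.251 -0.173 from.43 0.131 -0.045 0.514 0.1324
-0.03 from0 0.261 -0.174 from.43 0.140 -0.045 0.517 0.1327
-0.06 from0 0.270 -0.175 from.43 0.150 -0.046 0.520 0.1329
```

```bash
python3 -m creep '0 0.013 0 -0.023 0 0 0; 0 0.028 0 -0.044 0 0 0; 0 0.044 0 -0.065 0 0 0; 0 0.062 0 -0.083 0 0 0; 0 0.081 0 -0.101 0 0 0; 0 0.101 0 -0.116 0 0 0; 0 0.12 0 -0.129 0 0 0; 0 0.12 0 -0.129 0 0 0' 40
python3 -m creep '0 0.017 0 -0.01 0 0 0; 0 0.034 0 -0.018 0 0 0; 0 0.052 0 -0.025 0 0 0; 0 0.071 0 -0.032 0 0 0; 0 0.086 0 -0.036 0 0 0; 0 0.099 0 -0.039 0 0 0; 0 0.111 0 -0.042 0 0 0; 0 0.121 0 -0.043 0 0 0' 40
python3 - <<'E'
from h import *
print(loc(np.array(st()['position'])))
E
```

```text
clock: 15.88
position: [0.4755, -0.0291, 0.1203]
orientation: [0.0, 1.0, 0.029, -0.002]
contact_force: [-10.8, 0.2, 14.7]
finger_gap: 0.0083
clock: 16.55
position: [0.5118, -0.0272, 0.1334]
orientation: [0.0, 1.0, 0.029, -0.002]
contact_force: [-9.9, -1.1, 15.2]
finger_gap: 0.0085
t 16.55 p [ 0.5118 -0.0272  0.1334] q [ 0.     1.     0.029 -0.002] f [-9.9 -1.1 15.2] gap 0.0085
[ 0.50925331 -0.05747739  0.13340935]
```

```bash
python3 -m creep '0 0.005 0 -0.004 0 0 0; 0 0.01 0 -0.005 0 0 0; 0 0.014 0 -0.006 0 0 0; 0 0.018 0 -0.006 0 0 0; 0 0.022 0 -0.006 0 0 0; 0 0.022 0 -0.006 0 0 0; 0 0.022 0 -0.006 0 0 0; 0 0.022 0 -0.006 0 0 0' 40
python3 - <<'E'
from h import *
print(loc(np.array(st()['position'])))
E
```

```text
clock: 17.22
position: [0.5171, -0.0268, 0.1345]
orientation: [0.0, 1.0, 0.029, -0.003]
contact_force: [-11.5, -0.9, 10.5]
finger_gap: 0.0084
t 17.22 p [ 0.5171 -0.0268  0.1345] q [ 0.     1.     0.029 -0.003] f [-11.5  -0.9  10.5] gap 0.0084
[ 0.51458639 -0.05741001  0.13450373]
```

The lever is at X' 0.5146, against 0.514 for home. I'll release, back off upwards and look.

```bash
python3 -m creep '35 0 0 0 0 0 0; 35 0 0 0 0 0 0; 35 0 0 0 0 0 0; 35 0 0 -0.03 0 0 0; 35 0 0 -0.1 0 0 0; 35 0 0 -0.2 0 0 0; 35 0 0.05 -0.3 0 0 0; 35 0 0.1 -0.38 0 0 0' 40
python3 -m creep '35 0 0.06 -0.05 0 0 0; 35 0 0.14 -0.05 0 0 0; 35 0 0.22 -0.05 0 0 0; 35 0 0.3 -0.05 0 0 0; 35 0 0.36 -0.05 0 0 0; 35 0 0.36 -0.05 0 0 0; 35 0 0.36 -0.05 0 0 0; 35 0 0.36 -0.05 0 0 0' 40
python3 - <<'E'
from h import *
print(loc(np.array(st()['position'])))
s=snapshot("wrist"); np.save("w8.npy",s,allow_pickle=True); save("w8",s["frame"],1.25)
q=loc(pts(s)); x,y,z=q[...,0],q[...,1],q[...,2]; ok=s["z_map"]>0
d=x-.6012
def b(n,m): 
    a=q[m]; print(n,len(a),np.round(np.percentile(a,[1,50,99],0),4).tolist() if len(a) else 0)
b("bar",ok&(x>.44)&(x<.56)&(z>.125)&(z<.18)&(y>-.1)&(y<-.035))
b("jawpin",ok&(abs(d+.072)<.015)&(z>.085)&(z<.125)&(y>.014)&(y<.06))
b("jawtop",ok&(abs(d)<.03)&(z>.134)&(z<.17)&(y<.03)&(y>-.06))
E
```

```text
clock: 17.88
position: [0.5224, -0.0557, 0.2509]
orientation: [-0.0, 1.0, 0.031, 0.001]
contact_force: [1.3, -1.2, -0.5]
finger_gap: 0.0299
clock: 18.55
position: [0.5282, -0.1632, 0.2632]
orientation: [-0.0, 1.0, 0.03, 0.0]
contact_force: [0.1, 0.2, -0.2]
finger_gap: 0.0302
t 18.55 p [ 0.5282 -0.1632  0.2632] q [-0.    1.    0.03  0.  ] f [ 0.1  0.2 -0.2] gap 0.0302
[ 0.51754946 -0.19423621  0.26323492]
bar 711 [[0.5095, -0.0781, 0.1507], [0.5141, -0.0585, 0.1557], [0.5186, -0.04, 0.1579]]
jawpin 0 0
jawtop 182 [[0.5797, -0.0361, 0.1342], [0.6007, -0.0355, 0.1366], [0.6223, -0.0338, 0.1408]]
```

View pics/w8.png

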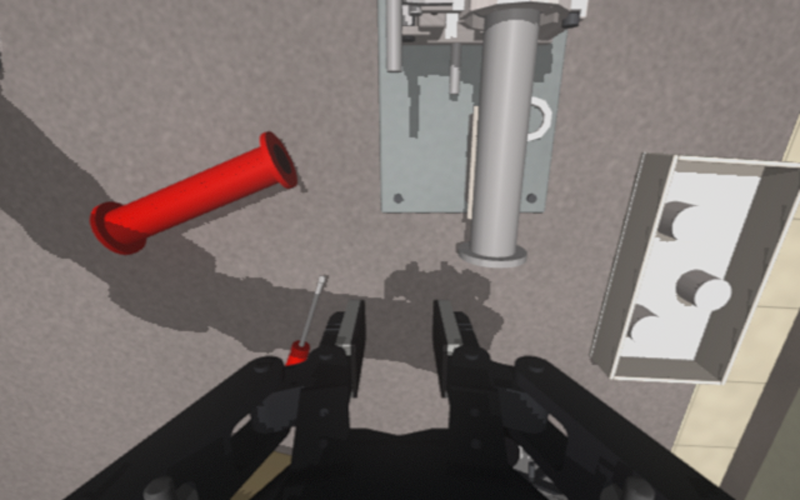

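The view shows the lever bar upright at (393,40) and the tube and bystanders in place. That was my twelfth picture, so the last check before handing in is by numbers only.

Run:
```python
from h import *
for n in("scene","side"):
    s=snapshot(n); q=loc(pts(s)); x,y,z=q[...,0],q[...,1],q[...,2]; ok=s["z_map"]>0; d=x-.6012
    def b(nm,m):
        a=q[m]; print(n,nm,len(a),np.round(np.percentile(a,[3,50,97],0),4).tolist() if len(a) else 0)
    b("bar",ok&(x>.44)&(x<.56)&(z>.135)&(z<.18)&(y>-.085)&(y<-.045))
    b("jawpin",ok&(abs(d+.072)<.02)&(z>.085)&(z<.135)&(y>.016)&(y<.06))
    b("jawtop",ok&(abs(d)<.015)&(z>.134)&(z<.17)&(y<.03)&(y>-.06))
    b("rearfl",ok&(abs(d)<.02)&(z>.1245)&(z<.14)&(y<-.18)&(y>-.3))
    o=np.load(n+".npy",allow_pickle=True).item()["frame"].astype(int)
    D=(abs(o-s["frame"]).max(-1)>60).astype(np.uint8); k,l,t,c=cv2.connectedComponentsWithStats(cv2.morphologyEx(D,1*0+cv2.MORPH_OPEN,np.ones((3,3))))
    print([r_[:5].tolist() for r_ in t[1:] if r_[4]>40])
```

```text
scene bar 44 [[0.5099, -0.08, 0.1474], [0.5169, -0.066, 0.1541], [0.5209, -0.0479, 0.1568]]
scene jawpin 30 [[0.5254, 0.0172, 0.1031], [0.5313, 0.031, 0.11], [0.5356, 0.0412, 0.1143]]
scene jawtop 130 [[0.5869, -0.0367, 0.1347], [0.6028, -0.0153, 0.1373], [0.6152, 0.0093, 0.1408]]
scene rearfl 37 [[0.5876, -0.2242, 0.1252], [0.6026, -0.2218, 0.1277], [0.6168, -0.2164, 0.1304]]
[[184, 0, 18, 13, 120], [330, 0, 44, 35, 709], [240, 8, 65, 62, 1524], [174, 11, 22, 24, 323], [216, 16, 22, 39, 554], [309, 18, 16, 9, 89], [389, 44, 11, 10, 75], [184, 53, 9, 12, 96], [370, 56, 20, 30, 449], [222, 73, 8, 13, 71], [260, 101, 49, 91, 2514], [366, 115, 17, 18, 168], [351, 144, 57, 55, 1351], [348, 204, 14, 10, 91], [375, 205, 7, 11, 53], [216, 213, 36, 12, 160], [360, 213, 11, 12, 71], [347, 217, 11, 9, 73], [307, 240, 19, 15, 131], [299, 257, 11, 10, 82], [286, 262, 16, 13, 95], [339, 273, 9, 7, 41], [324, 284, 8, 8, 48]]
side bar 21 [[0.5079, -0.0751, 0.1509], [0.5125, -0.0597, 0.1538], [0.5171, -0.0502, 0.1569]]
side jawpin 29 [[0.5225, 0.0169, 0.103], [0.5279, 0.0374, 0.1093], [0.5326, 0.046, 0.1131]]
side jawtop 90 [[0.5877, -0.0323, 0.1341], [0.5995, -0.0087, 0.1375], [0.6148, 0.0127, 0.1417]]
side rearfl 15 [[0.5866, -0.2199, 0.1249], [0.6001, -0.2157, 0.1266], [0.6164, -0.2124, 0.1293]]
[[474, 0, 28, 7, 144], [328, 4, 23, 11, 102], [353, 7, 6, 11, 58], [454, 11, 6, 16, 60], [235, 15, 89, 49, 1336], [510, 18, 10, 17, 115], [415, 24, 17, 6, 84], [305, 31, 15, 13, 155], [409, 42, 59, 17, 440], [470, 54, 48, 13, 380], [303, 63, 40, 71, 1541], [447, 63, 30, 54, 723], [231, 64, 6, 15, 70], [500, 72, 8, 16, 77], [428, 83, 40, 112, 1399], [237, 93, 46, 68, 1743], [481, 115, 32, 15, 257], [474, 124, 9, 10, 65], [496, 133, 16, 10, 130], [297, 162, 8, 9, 53], [272, 186, 25, 18, 243], [368, 196, 35, 7, 204]]
```

```bash
python3 -c "
from workcell import r
print(r.close_job())"
```

```text
the job is handed in; nothing more can be done
None
```

The vacuum line is joined and the job is handed in at about 18.7 s. I slid the tube until its flange met the stub, swung the jaw down over both flanges, and closed the latch lever.

- **Tube:** I stopped pushing at 6 N. The two flanges together measured 11.7 mm, so there was no gap. In the last check the tube's rear flange lay where a seated tube should put it, to within a few mm.
- **Clamp ring:** I moved the carriage 3 mm to put the groove over the joint. The jaw went down onto its plunger without catching on a rim.
- **Latch:** After I let go, the lever bar stayed at X' 0.514, which is its home position to within 1 mm. The jaw pin had dropped from about 112 mm to about 108 mm; fully shut is 106 mm, and that 2 mm is within the camera accuracy.
- **Forces:** The highest reading I saw at the wrist was about 18 N, while swinging the lever. I only read it at the end of each move.
- **Rest of the bench:** The red tube, screwdriver and seal ring looked undisturbed in the pictures. I did not measure the other loose objects one by one.

No check failed. The two bench cameras disagreed by up to 6 mm along the tube on some edges, so I placed the groove from the closer wrist views. I used all 12 pictures, so the final check was from depth readings only.

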